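# Take the pocket tester out of its stand and hold it up to be read

### The job

Clear the tall white bottle out of the way first: stand it upright in the steel tray and let go of it, with the pocket tester still in its stand. Then draw the tester out of its leaning stand, turn it level with its display facing straight up and finish while still holding it there, steady, more than 20 cm above the bench and touching nothing but your fingers. Leave the two small jars beside the stand standing.

Things in the scene. Friction and masses are not known exactly. Their poses are not given: they have to be found in the camera images.
- tester: Loose white pen-like instrument, 110 g. Origin at the middle of its tip end (lowest in the stand); z runs 150 mm from tip to head, x is the normal of the display face, y lies across its width. Tip 14 (x) by 20 (y) mm up to z = 25 mm, then a bar 22 (x) by 30 (y) mm; display at z = 128 mm. Starts tip down in the stand, display on the upper side. Bare beyond z = 60 mm: grip across y near z = 105 mm.
- stand: Fixed grey stand, origin on the bench, z up. Base plate 130 x 90 x 12 mm, centred 10 mm to +x of the origin. It carries a rectangular tube, 35 x 43 mm outside, 60 mm deep inside, leaning 0.6 rad from vertical towards the stand's -x (roughly towards the robot); highest edge 105 mm above the bench.
- stand_pocket (a point): Centre of the floor of the stand's tube, 30 mm to +x of and 45 mm above the stand's origin. The seated tester's tip is within 2 mm of it; 1.5 mm of play a side, not latched: draw it 60 mm along its own z to free it.
- bottle: Tall closed white plastic bottle, loose, 160 g, on the robot's side of the stand close to the tester's head, in the way of the gripper. Origin at the centre of its underside, z up its axis. Body 56 mm diameter to 145 mm high, shoulder to 168 mm, flat cap 34 mm diameter from 174 to 210 mm.
- tray_in (a point): Centre of the inner floor (4 mm above the bench) of the fixed square steel tray, outside 150 x 150 x 18 mm, walls 4 mm. It stands to the robot's left or right with a magnetic stirrer (150 x 150 x 82 mm) on the other side. Axes along the tray's sides, z up.
- jar_a: Small closed jar, clear with a red cap, 44 mm diameter, 55 mm high, loose beside the stand. Origin at the centre of its underside, z up.
- jar_b: Small closed white jar, 48 mm diameter, 50 mm high, loose on the other side of the stand. Origin at the centre of its underside, z up.

How it is judged:
By the outcome, as a careful person would: the job done as asked, in the order asked, and still so for the second after the job is handed in, while the arm keeps its last pose, push and grip.
It also fails if it takes over 58 s, if anything falls off the work surface, if the arm or the gripper's body presses on something with over 40 N, if the wrist force passes 120 N, or if a joint passes its speed limit or range.

### The arm

A 7-joint arm with a two-finger parallel gripper is mounted at the origin on the work surface. World frame = base frame: x ahead of the robot, y to its left, z up, the work surface at z = 0. Lengths are in m, angles in rad, forces in N, time in s.
With the tool pointing down it reaches from about 0.4 to 0.85 m from the base axis. Payload 10.4 kg.
Tool frame: the origin (TCP) lies at the very end of the fingers, on their centre line; the grasp point (between the pads) lies 19 mm behind it; z points along the fingers, x is the direction in which the jaws open and shut, and the axes are right-handed (so a half turn about z gives the same grasp; the last joint's range is limited). The gripper opens to 85 mm and grips with 20 to 120 N. Pads are 22 mm wide; open, the fingers measure 114 mm over their backs; the gripper's body (76 mm by 85 mm) begins 54 mm behind the grasp point. The pads swing forward as they close: fully open they stand 13 mm farther back than shut.
Start: joints at [1.313, 0.332, -0.065, 1.46, 0.022, 1.35, -0.088], TCP at [0.145, -0.608, 0.207] pointing down, gripper open.
Joint ranges: [-2.6, 2.6], [-0.5, 2.12], [-1.47, 1.34], [0.16, 2.42], [-1.27, 4.41], [0.06, 2.06], [-2.6, 2.6]. Speed limits (rad/s): [2.22, 2.22, 2.79, 2.79, 3.14, 3.14, 3.14].

### API

Orientations are given as a unit quaternion [w, x, y, z].
In Python, from workcell import telemetry, vision, ticket gives the robot as it stands. The module is installed in compiled form; this text tells all that it offers.
- The arm moves only by the shell command python3 -m inch 'ROWS' [OPENING]. ROWS is text: rows parted by semicolons, each of 6 numbers parted by spaces: the shift along the tool's x, y, z each as a share of 0.2 m, from -1 to 1, then the turn, a rotation vector about the tool's x, y, z each as a share of pi rad, from -1 to 1. In form: x y z rx ry rz; .... A call has 1 to 20 rows; each row is the pose to reach, as a shift and turn from the pose measured when the call began, along the tool's axes at that moment, turning the shorter way round; what a row does not reach only later rows make up. A row lasts 1/12 s, in which the tool goes at most 41.7 mm and 7.16 degrees, less where a joint would pass 70% of its speed; a pose out of reach is approached as far as the arm can. A call with a number of a shift or a turn outside -1 to 1 is refused whole. A call with a gripper value outside its range is refused whole. OPENING is the gripper's target within -1 to 1 (shut at 1, half-way at 0, fully open at -1), set as the call begins (- or left out, the last holds). The fingers move at their own pace and stop on an object; the grip force is fixed at half the most. Time passes only in rows, so rows that repeat a pose let the fingers close. It gives the time, the measured TCP pose, the force and the opening at its end, in the units of the state.
- telemetry.sense(): the state, without advancing time (a new reading comes with each control period).
- vision.snapshot(name): name is "scene" or "top" or "wrist"; returns the picture (420x560x3 uint8, blue, green, red); there is no depth.
- vision.calibration(name): a dict with "vfov" (degrees; the focal length in pixels is half the picture's height over the tangent of half this angle, whatever the lens; pixels are square), "cx", "cy" (the principal point, pixels), "origin" and "attitude" of the camera in the world; the wrist camera has in their place "tool_from_camera" (4x4, takes a point from camera to tool coordinates, whose origin is the TCP and whose axes are the tool frame's). Camera axes: x right, y down, z forward; pixel columns grow to the right and rows downward; lengths in m; the calibration is good to about 2 mm. A picture is of the moment at which its call begins: read the wrist's pose just before it. calibration takes no time and is no camera call.
- ticket.hand_in(): hands the job in, once; it reports no verdict.
The state is a dict: "clock": time; "joints": joint angles; "qvel": joint speeds; "joint_torque": joint torques, N m; "tcp_pos": TCP position; "eef_rot": TCP orientation; "contact_force": force on the tool from outside, world axes, zero at the start; "moment": the same for the moment, N m; "grip_width": opening from 0.0 (shut) to 1.0 (fully open).
Only numpy, scipy, OpenCV 4.12 (cv2) and the standard library are available. Lean on these libraries where they do the work, as an engineer would, in place of code of your own. Each camera call takes 0.05 s, during which the arm holds its last target. There are 200 camera calls.

## Working session

There is one attempt and no reset: what is moved stays moved. The work goes in short steps, Python scripts to look and compute and a shell command to move; the robot and the scene stay as the last step left them, time stands still between calls to the robot, and variables do not carry over. Pictures are saved under pics/ and viewed, about 8 in all and at most 12, crops included, and the job is handed in when it is done.

```bash
mkdir -p pics; python3 - <<'E'
from workcell import telemetry, vision
import cv2,json
s=telemetry.sense(); print({k:s[k] for k in("clock","joints","tcp_pos","eef_rot","grip_width","contact_force")})
for n in("scene","top","wrist"):
    c=vision.calibration(n); print(n,c)
for n in("scene","top"):
    cv2.imwrite(f"pics/{n}0.png",vision.snapshot(n))
E
```

```text
{'clock': 0.0, 'joints': array([ 1.31341695,  0.33290562, -0.06471768,  1.46091563,  0.02164287,
        1.34987517, -0.08847875]), 'tcp_pos': array([ 0.14529211, -0.60747642,  0.20610719]), 'eef_rot': array([-3.95927423e-04,  7.85077637e-01, -6.19396972e-01, -5.81382401e-04]), 'grip_width': 1.0003719488079914, 'contact_force': array([ 0.52840175, -0.4842849 , -0.27266808])}
scene {'vfov': 43.42815052373443, 'cx': 287.16178682551663, 'cy': 213.35207727525423, 'origin': array([ 1.47799779, -0.11141391,  0.90055609]), 'attitude': array([-0.30471764,  0.68944312,  0.60278078, -0.26166902])}
top {'vfov': 53.987770014745806, 'cx': 281.557961554909, 'cy': 213.23621615188821, 'origin': array([0.45658811, 0.01776003, 1.0574182 ]), 'attitude': array([-0.04953918,  0.70597329, -0.70538597,  0.03972677])}
wrist {'vfov': 64.73065184990216, 'cx': 276.6564713641755, 'cy': 209.4489546501832, 'tool_from_camera': array([[ 9.99999799e-01,  2.36314855e-04,  5.89197865e-04,
         1.56319407e-03],
       [-3.87423839e-04,  9.62428611e-01,  2.71534562e-01,
        -6.85207333e-02],
       [-5.02893232e-04, -2.71534735e-01,  9.62428509e-01,
        -1.66990485e-01],
       [ 0.00000000e+00,  0.00000000e+00,  0.00000000e+00,
         1.00000000e+00]])}
```

View pics/scene0.png

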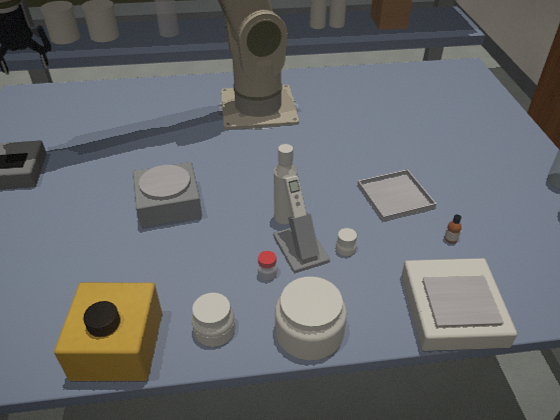

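View pics/top0.png

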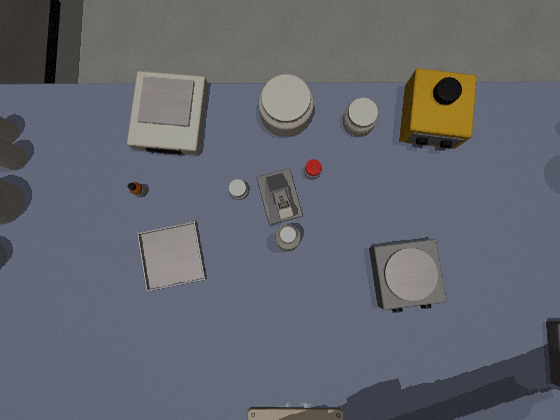

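The scene view shows the bottle at about (285,190), the tester in its stand at (300,215), the tray at (396,194) and the jars at (267,265) and (347,242). In the top view, the bottle cap is at (288,235), the stand at (280,197) and the tray at (172,256). Next I'll zoom in.

```bash
python3 - <<'E'
import cv2,numpy as np
t=cv2.imread("pics/top0.png");s=cv2.imread("pics/scene0.png")
a=cv2.resize(t[150:260,220:330],None,fx=5,fy=5,interpolation=cv2.INTER_CUBIC)  # 550x550
b=cv2.resize(s[140:275,250:300+10],None,fx=4,fy=4,interpolation=cv2.INTER_CUBIC) #240x540
o=np.zeros((550,800,3),np.uint8);o[:,:550]=a;o[:540,555:795]=b
cv2.imwrite("pics/z.png",o)
E
```

```text
(no output)
```

View pics/z.png

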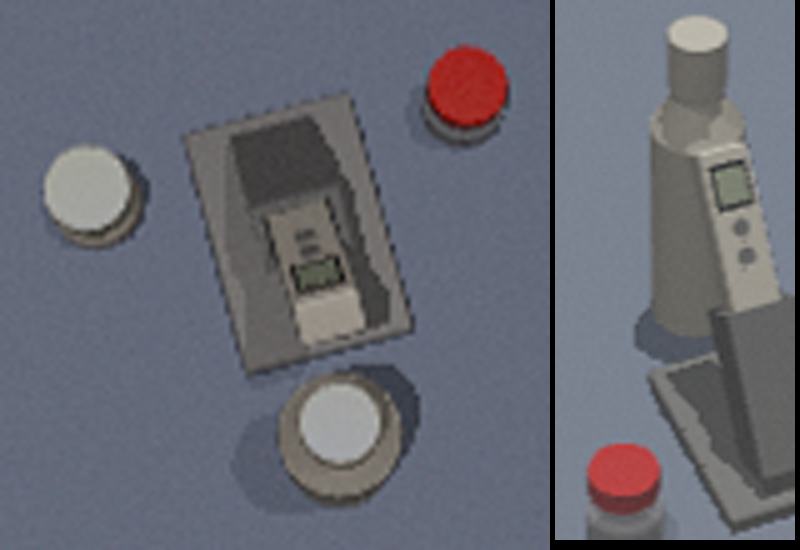

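The zoom shows these positions in crop pixels:
- **Cap:** (340,423)
- **Plate corners:** (185,135), (350,95), (412,328), (248,373)
- **Display:** (318,273)
- **Jars:** (467,85) and (88,188)
- **Cap in the scene crop:** (697,34)

The tester's head leans towards the bottle.

```bash
cat > h.py <<'E'
import numpy as np
from scipy.spatial.transform import Rotation as R
from workcell import telemetry, vision
def rot(q): return R.from_quat(np.roll(q,-1))
def ray(n,u,v,z):
    c=vision.calibration(n); f=210/np.tan(np.radians(c["vfov"]/2))
    d=rot(c["attitude"]).apply([(u-c["cx"])/f,(v-c["cy"])/f,1]); o=np.array(c["origin"])
    return o+d*(z-o[2])/d[2]
def proj(n,p):
    c=vision.calibration(n); f=210/np.tan(np.radians(c["vfov"]/2))
    q=rot(c["attitude"]).inv().apply(np.array(p)-c["origin"]); return q[:2]/q[2]*f+[c["cx"],c["cy"]]
E
python3 - <<'E'
from h import *
np.set_printoptions(precision=4,suppress=True)
T=lambda x,y,z:ray("top",220+(x+.5)/5-.5,150+(y+.5)/5-.5,z)
S=lambda x,y,z:ray("scene",250+(x-555+.5)/4-.5,140+(y+.5)/4-.5,z)
print("cap",T(340,423,.21),S(697,34,.21))
P=np.array([T(*p,.012) for p in[(185,135),(350,95),(412,328),(248,373)]]);print("plate",P,P.mean(0))
print([np.linalg.norm(P[i]-P[i-1]) for i in range(4)])
ax=(P[0]+P[1]-P[2]-P[3]);ax/=np.linalg.norm(ax);yaw=np.arctan2(ax[1],ax[0]);print("yaw",yaw)
Rs=R.from_euler('z',yaw); o=P.mean(0)-Rs.apply([.01,0,.012]);pk=o+Rs.apply([.03,0,.045])
tz=Rs.apply([-np.sin(.6),0,np.cos(.6)]);tx=Rs.apply([np.cos(.6)*-1,0,-np.sin(.6)])
# display on upper side: normal with +z
tx=Rs.apply([np.cos(.6),0,np.sin(.6)])
print("origin",o,"pocket",pk,"tz",tz,"tx",tx)
d=pk+.128*tz+.011*tx;print("disp",d,proj("top",d),"grip",pk+.105*tz,"head",pk+.15*tz)
print("dispmeas",220+318/5,150+273/5, "scene disp",proj("scene",d),250+(732-555)/4,140+186/4)
print("jara",T(467,85,.055),"jarb",T(88,188,.05))
Q=np.array([ray("top",*p,.018) for p in[(138,236),(196,223),(205,279),(147,290)]]);print("tray",Q,Q.mean(0))
print("jara scene pix", proj("scene",T(467,85,.055)))
s=telemetry.sense();print(rot(s["eef_rot"]).as_matrix())
E
```

```text
cap [0.5207 0.0171 0.21  ] [0.522  0.0202 0.21  ]
plate [[ 0.6849  0.0972  0.012 ]
 [ 0.706   0.0118  0.012 ]
 [ 0.5843 -0.0198  0.012 ]
 [ 0.5612  0.0639  0.012 ]] [0.6341 0.0383 0.012 ]
[np.float64(0.1281452147173983), np.float64(0.08794984136637087), np.float64(0.12568228378835786), np.float64(0.08679348882250419)]
yaw 0.2584137230197105
origin [0.6244 0.0357 0.    ] pocket [0.6534 0.0434 0.045 ] tz [-0.5459 -0.1443  0.8253] tx [0.7979 0.2109 0.5646]
disp [0.5923 0.0272 0.1569] [283.0086 203.6366] grip [0.5961 0.0282 0.1317] head [0.5715 0.0217 0.1688]
dispmeas 283.6 204.6 scene disp [292.4592 186.1733] 294.25 186.5
jara [ 0.7007 -0.0461  0.055 ] jarb [0.6498 0.1423 0.05  ]
tray [[0.5304 0.3964 0.018 ]
 [0.5636 0.2497 0.018 ]
 [0.423  0.2233 0.018 ]
 [0.3956 0.3676 0.018 ]] [0.4782 0.3093 0.018 ]
jara scene pix [265.598  256.7042]
[[ 0.2327 -0.9725 -0.0003]
 [-0.9725 -0.2327  0.0012]
 [-0.0012  0.0001 -1.    ]]
```

```bash
cat >> h.py <<'E'
np.set_printoptions(precision=4,suppress=True)
def go(p,M=None):
    s=telemetry.sense();r=rot(s["eef_rot"]);t=r.inv().apply(np.array(p)-s["tcp_pos"])/.2
    w=np.zeros(3) if M is None else (r.inv()*R.from_matrix(M)).as_rotvec()/np.pi
    print("t",s["clock"],"tcp",s["tcp_pos"],"shares",t,w,"joints",s["joints"],"F",s["contact_force"],"grip",s["grip_width"])
E
python3 -m inch '-.15 -.15 -.4 0 0 0;-.3 -.3 -.47 0 0 0;-.44 -.44 -.47 0 0 0;-.58 -.58 -.47 0 0 0;-.72 -.72 -.47 0 0 0;-.86 -.86 -.47 0 0 0;-1 -1 -.47 0 0 0;-1 -1 -.47 0 0 0' -1
python3 -m inch '-.15 -.15 0 0 0 0;-.3 -.3 0 0 0 0;-.44 -.44 0 0 0 0;-.58 -.58 0 0 0 0;-.72 -.72 0 0 0 0;-.86 -.86 0 0 0 0;-1 -1 0 0 0 0;-1 -1 0 0 0 0;-1 -1 0 0 0 0'
python3 -c "
from h import *
M=np.array([[.2556,-.9668,0],[-.9668,-.2556,0],[0,0,-1]])
go([.521,.0185,.30],M)"
```

```text
clock: 0.77
tcp_pos: [0.2954, -0.3629, 0.3006]
eef_rot: [-0.0, 0.786, -0.618, -0.0]
contact_force: [0.5, 0.1, 0.2]
grip_width: 1.0
clock: 1.52
tcp_pos: [0.4431, -0.1192, 0.3007]
eef_rot: [-0.0, 0.788, -0.616, -0.001]
contact_force: [-0.7, -0.3, 0.7]
grip_width: 1.0
t 1.5167 tcp [ 0.4431 -0.1192  0.3007] shares [-0.5749 -0.5434  0.0045] [ 0.      0.0005 -0.005 ] joints [ 0.8024 -0.0486 -0.6054  1.6898 -0.0291  1.4925 -1.1281] F [-0.7062 -0.3474  0.6652] grip 0.9996941488169383
```

```bash

python3 -m inch '-.15 -.14 0 0 0 0;-.3 -.28 0 0 0 0;-.44 -.42 0 0 0 0;-.57 -.543 0 0 0 0;-.575 -.543 0 0 0 -.005;-.575 -.543 0 0 0 -.005;-.575 -.543 0 0 0 -.005;-.575 -.543 0 0 0 -.005'
python3 - <<'E'
from h import *
import cv2
M=np.array([[.2556,-.9668,0],[-.9668,-.2556,0],[0,0,-1]])
go([.521,.0185,.178],M)
cv2.imwrite("pics/w1.png",vision.snapshot("wrist"))
s=telemetry.sense();c=vision.calibration("wrist");f=210/np.tan(np.radians(c["vfov"]/2));T=c["tool_from_camera"]
for p in([.521,.0185,.21],[.5923,.0272,.1569]):
    q=T[:3,:3].T@(rot(s["eef_rot"]).inv().apply(np.array(p)-s["tcp_pos"])-T[:3,3]);print(q[:2]/q[2]*f+[c["cx"],c["cy"]])
E
```

```text
clock: 2.18
tcp_pos: [0.5206, 0.0163, 0.3007]
eef_rot: [0.0, 0.791, -0.611, -0.001]
contact_force: [-0.7, -0.9, -0.4]
grip_width: 1.001
t 2.1833 tcp [0.5206 0.0163 0.3007] shares [-0.0099 -0.0051  0.6134] [ 0.0002  0.0002 -0.0011] joints [ 0.5964  0.1309 -0.7804  1.5444  0.0915  1.505  -1.5016] F [-0.6969 -0.9008 -0.4389] grip 1.001330981592919
[272.1809 203.2485]
[283.3281 111.7526]
```

View pics/w1.png

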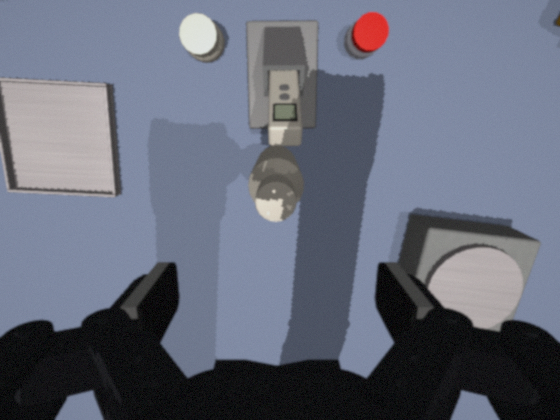

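The wrist view puts the cap at (275,202) and the display at (285,112), within 3 px of prediction. I'll descend onto the cap.

```bash

python3 -m inch '-.003 -.003 .15 0 0 0;-.003 -.003 .3 0 0 0;-.003 -.003 .4 0 0 0;-.003 -.003 .5 0 0 0;-.003 -.003 .58 0 0 0;-.003 -.003 .61 0 0 0;-.003 -.003 .61 0 0 0;-.003 -.003 .61 0 0 0' -1
python3 -m inch '0 0 0 0 0 0;0 0 0 0 0 0;0 0 0 0 0 0;0 0 0 0 0 0;0 0 0 0 0 0;0 0 0 0 0 0;0 0 0 0 0 0;0 0 0 0 0 0;0 0 0 0 0 0;0 0 0 0 0 0;0 0 0 0 0 0;0 0 0 0 0 0' 1
python3 -m inch '0 0 -.04 0 0 0;0 0 -.1 0 0 0;0 0 -.17 0 0 0;0 0 -.24 0 0 0;0 0 -.3 0 0 0;0 0 -.33 0 0 0;0 0 -.35 0 0 0;0 0 -.35 0 0 0;0 0 -.35 0 0 0'
python3 - <<'E'
from h import *
import cv2
go([.478,.309,.25])
a=vision.snapshot("scene");b=vision.snapshot("top")
cv2.imwrite("pics/s2.png",np.hstack([a[100:300,200:480],b[150:350,120:400]]))
E
```

```text
clock: 2.9
tcp_pos: [0.5212, 0.0165, 0.1796]
eef_rot: [-0.0, 0.791, -0.612, -0.0]
contact_force: [0.7, -0.4, 0.4]
grip_width: 0.999
clock: 3.9
tcp_pos: [0.5218, 0.0167, 0.1804]
eef_rot: [-0.001, 0.791, -0.612, 0.001]
contact_force: [-0.4, -0.1, 6.5]
grip_width: 0.352
clock: 4.65
tcp_pos: [0.5215, 0.0167, 0.2501]
eef_rot: [-0.0, 0.791, -0.612, 0.0]
contact_force: [-0.4, -0.4, -1.9]
grip_width: 0.355
t 4.65 tcp [0.5215 0.0167 0.2501] shares [-1.4694 -0.1568  0.0004] [0. 0. 0.] joints [ 0.5948  0.1498 -0.7815  1.6326  0.1068  1.4022 -1.5157] F [-0.4156 -0.3602 -1.9292] grip 0.35478032835260553
```

View pics/s2.png

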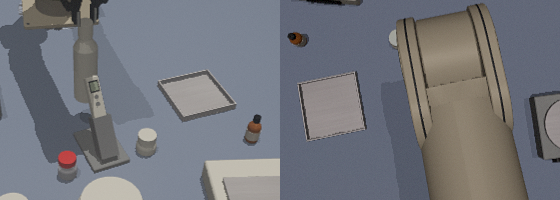

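The bottle is held upright and lifted by 7 cm. The tester and jars haven't moved. I'll carry it to the tray.

```bash

python3 -m inch '-.03 -.003 0 0 0 0;-.08 -.008 0 0 0 0;-.15 -.015 0 0 0 0;-.23 -.023 0 0 0 0;-.31 -.03 0 0 0 0;-.39 -.04 0 0 0 0;-.47 -.05 0 0 0 0;-.55 -.055 0 0 0 0;-.63 -.063 0 0 0 0;-.71 -.07 0 0 0 0;-.79 -.08 0 0 0 0;-.87 -.09 0 0 0 0;-.93 -.095 0 0 0 0;-.97 -.1 0 0 0 0;-1 -.105 0 0 0 0;-1 -.105 0 0 0 0'
python3 -m inch '-.03 0 0 0 0 0;-.08 -.008 0 0 0 0;-.15 -.015 0 0 0 0;-.23 -.023 0 0 0 0;-.31 -.03 0 0 0 0;-.38 -.04 0 0 0 0;-.43 -.05 0 0 0 0;-.46 -.052 0 0 0 0;-.47 -.052 0 0 0 0;-.47 -.052 0 0 0 0;-.47 -.052 0 0 0 0'
python3 -c "
from h import *
M=np.array([[.2556,-.9668,0],[-.9668,-.2556,0],[0,0,-1]])
go([.478,.309,.1855],M)"
```

```text
clock: 6.08
tcp_pos: [0.4908, 0.217, 0.2497]
eef_rot: [-0.0, 0.792, -0.611, -0.0]
contact_force: [-0.1, 0.1, -1.6]
grip_width: 0.353
clock: 7.0
tcp_pos: [0.4774, 0.3099, 0.2497]
eef_rot: [-0.0, 0.791, -0.611, -0.0]
contact_force: [-0.7, -0.2, -2.3]
grip_width: 0.355
t 7.0 tcp [0.4774 0.3099 0.2497] shares [ 0.0055 -0.0019  0.321 ] [-0.0001  0.0001 -0.001 ] joints [ 0.1088  0.3172 -0.9422  1.5096  0.2569  1.4451 -2.1573] F [-0.6655 -0.2465 -2.2632] grip 0.35538607690880114
```

```bash

python3 -m inch '0 0 .04 0 0 0;0 0 .1 0 0 0;0 0 .17 0 0 0;0 0 .22 0 0 0;0 0 .26 0 0 0;0 0 .285 0 0 0;0 0 .3 0 0 0;0 0 .31 0 0 0;0 0 .318 0 0 0;0 0 .324 0 0 0;0 0 .328 0 0 0;0 0 .328 0 0 0'
```

```text
clock: 8.0
tcp_pos: [0.4776, 0.3103, 0.1846]
eef_rot: [-0.001, 0.791, -0.611, 0.0]
contact_force: [-0.7, -0.2, 0.4]
grip_width: 0.353
```

```bash

python3 -m inch '0 0 0 0 0 0;0 0 0 0 0 0;0 0 0 0 0 0;0 0 0 0 0 0;0 0 0 0 0 0;0 0 0 0 0 0;0 0 0 0 0 0;0 0 0 0 0 0;0 0 0 0 0 0;0 0 0 0 0 0' -1
python3 -m inch '0 0 -.1 0 0 0;0 0 -.25 0 0 0;0 0 -.4 0 0 0;0 0 -.55 0 0 0;0 0 -.65 0 0 0;0 0 -.65 0 0 0;0 0 -.65 0 0 0'
python3 -m inch '.15 0 0 0 0 0;.3 .03 0 0 0 0;.45 .05 0 0 0 0;.6 .07 0 0 0 0;.75 .08 0 0 0 0;.9 .1 0 0 0 0;1 .1 0 0 0 0;1 .1 0 0 0 0'
python3 - <<'E'
from h import *
import cv2
al=.25; cy,sy=np.cos(.2584),np.sin(.2584)
ex=np.array([cy,sy,0]);ey=np.array([-sy,cy,0]);ez=np.array([0,0,1])
tz=-np.sin(al)*ex-np.cos(al)*ez; tx=-ey; M=np.c_[tx,np.cross(tz,tx),tz]
pk=np.array([.6534,.0434,.045]);g=pk+.105*(-np.sin(.6)*ex+np.cos(.6)*ez)
go(g+.019*tz-.1*tz,M)
a=vision.snapshot("scene");b=vision.snapshot("top")
cv2.imwrite("pics/s3.png",np.hstack([a[100:300,200:480],b[150:350,120:400]]))
E
```

```text
clock: 8.83
tcp_pos: [0.4776, 0.3103, 0.1846]
eef_rot: [-0.001, 0.791, -0.611, 0.0]
contact_force: [-0.1, 0.2, 1.2]
grip_width: 1.005
clock: 9.42
tcp_pos: [0.4777, 0.3106, 0.3154]
eef_rot: [-0.001, 0.791, -0.611, 0.0]
contact_force: [0.2, -0.7, -0.3]
grip_width: 1.002
clock: 10.08
tcp_pos: [0.5097, 0.1062, 0.3135]
eef_rot: [-0.0, 0.789, -0.614, 0.0]
contact_force: [0.3, 0.3, -0.4]
grip_width: 1.0
t 10.0833 tcp [0.5097 0.1062 0.3135] shares [ 0.4827 -0.423   0.5168] [-0.0797  0.0003 -0.0034] joints [ 0.482   0.1372 -0.8508  1.5194  0.1034  1.5312 -1.6911] F [ 0.2563  0.3033 -0.4039] grip 0.9995851018255226
```

View pics/s3.png

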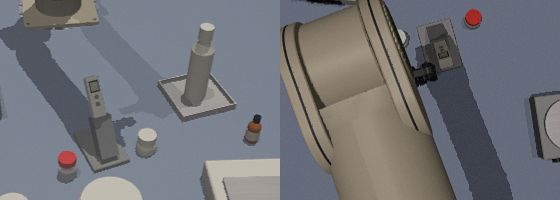

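The bottle stands upright and free in the tray, and the tester and both jars are undisturbed. Next I'll move to a pre-grasp pose tilted 0.25 rad.

```bash

python3 -m inch '.1 -.1 .02 -.015 0 0;.2 -.2 .06 -.03 0 0;.3 -.3 .12 -.05 0 0;.4 -.38 .2 -.07 0 -.003;.48 -.42 .3 -.08 0 -.003;.48 -.42 .4 -.08 0 -.003;.483 -.423 .517 -.08 0 -.003;.483 -.423 .517 -.08 0 -.003;.483 -.423 .517 -.08 0 -.003;.483 -.423 .517 -.08 0 -.003'
cat >> h.py <<'E'
al=.25; cy,sy=np.cos(.2584),np.sin(.2584)
ex=np.array([cy,sy,0]);ey=np.array([-sy,cy,0]);ez=np.array([0,0,1])
tz=-np.sin(al)*ex-np.cos(al)*ez; tx=-ey; M=np.c_[tx,np.cross(tz,tx),tz]
pk=np.array([.6534,.0434,.045]);Z=-np.sin(.6)*ex+np.cos(.6)*ez;X=np.cos(.6)*ex+np.sin(.6)*ez;g=pk+.105*Z
def wproj(p):
    s=telemetry.sense();c=vision.calibration("wrist");f=210/np.tan(np.radians(c["vfov"]/2));T=c["tool_from_camera"]
    q=T[:3,:3].T@(rot(s["eef_rot"]).inv().apply(np.array(p)-s["tcp_pos"])-T[:3,3]);return q[:2]/q[2]*f+[c["cx"],c["cy"]]
E
python3 - <<'E'
from h import *
import cv2
go(g+.019*tz,M)
print("disp",wproj(pk+.128*Z+.011*X),"head top face",[wproj(pk+.15*Z+a*X+b*ey) for a,b in((.011,.015),(.011,-.015),(-.011,-.015),(-.011,.015))],"mouth",wproj(pk+.06*Z+.0*X))
cv2.imwrite("pics/w4.png",vision.snapshot("wrist"))
E
```

```text
clock: 11.02
tcp_pos: [0.6149, 0.0403, 0.2119]
eef_rot: [0.098, 0.788, -0.603, -0.077]
contact_force: [0.5, -0.4, 1.3]
grip_width: 1.0
t 11.0167 tcp [0.6149 0.0403 0.2119] shares [0.0348 0.0044 0.5101] [-0.0004  0.0005  0.002 ] joints [ 0.3052  0.6221 -0.7511  1.189   0.3781  1.725  -1.6914] F [ 0.5367 -0.397   1.2778] grip 1.0003989674436145
disp [283.7597 230.0078] head top face [array([262.2694, 259.2982]), array([305.4851, 259.5759]), array([303.0886, 268.2049]), array([263.3043, 267.9502])] mouth [283.1559 159.8889]
```

View pics/w4.png

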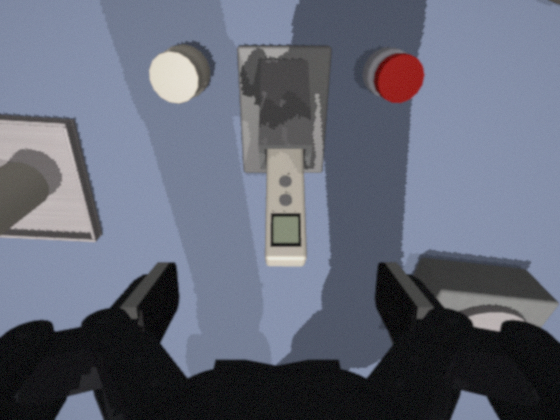

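The display is at (286,230), 2 px from prediction, so I'll descend and grip.

```bash

python3 -m inch '.038 .004 .05 0 0 0;.038 .004 .13 0 0 0;.038 .004 .22 0 0 0;.038 .004 .3 0 0 0;.038 .004 .37 0 0 0;.038 .004 .43 0 0 0;.038 .004 .475 0 0 0;.038 .004 .5 0 0 0;.038 .004 .51 0 0 0;.038 .004 .51 0 0 0' -1
python3 -c "
from h import *
go(g+.019*tz,M)"
```

```text
clock: 11.9
tcp_pos: [0.5922, 0.0262, 0.1138]
eef_rot: [0.097, 0.788, -0.603, -0.076]
contact_force: [0.8, -0.7, 0.4]
grip_width: 1.0
t 11.9 tcp [0.5922 0.0262 0.1138] shares [-0.0049  0.0014  0.0031] [-0.0007  0.0004  0.0018] joints [ 0.3624  0.6365 -0.7428  1.3882  0.3959  1.5273 -1.7049] F [ 0.8433 -0.6798  0.3778] grip 1.0000156889204785
```

Now I'll close, then work out the draw direction in tool axes.

```bash

python3 -m inch '0 0 0 0 0 0;0 0 0 0 0 0;0 0 0 0 0 0;0 0 0 0 0 0;0 0 0 0 0 0;0 0 0 0 0 0;0 0 0 0 0 0;0 0 0 0 0 0;0 0 0 0 0 0;0 0 0 0 0 0;0 0 0 0 0 0;0 0 0 0 0 0' 1
python3 -c "
from h import *
s=telemetry.sense();r=rot(s['eef_rot']);print('Z in tool',r.inv().apply(Z))
go(s['tcp_pos']+.1*Z)"
```

```text
clock: 12.9
tcp_pos: [0.5923, 0.0264, 0.1142]
eef_rot: [0.097, 0.788, -0.603, -0.076]
contact_force: [-1.3, -0.1, 5.6]
grip_width: 0.323
Z in tool [-0.0052  0.7494 -0.6621]
t 12.9 tcp [0.5923 0.0264 0.1142] shares [-0.0026  0.3747 -0.331 ] [0. 0. 0.] joints [ 0.3624  0.6361 -0.743   1.3878  0.3958  1.5276 -1.7048] F [-1.3499 -0.1139  5.6115] grip 0.3230005093179826
```

```bash

python3 -m inch '0 .013 -.011 0 0 0;0 .038 -.033 0 0 0;0 .056 -.05 0 0 0;-.001 .075 -.066 0 0 0;-.001 .075 -.066 0 0 0'
python3 -c "
from h import *
s=telemetry.sense();go(np.array([.5923,.0264,.1142])+.09*Z,M);print(s['moment'])"
```

```text
clock: 13.32
tcp_pos: [0.5811, 0.0234, 0.1317]
eef_rot: [0.097, 0.788, -0.603, -0.076]
contact_force: [-0.5, 0.2, -0.9]
grip_width: 0.327
t 13.3167 tcp [0.5811 0.0234 0.1317] shares [-0.0021  0.2596 -0.2275] [-0.0011  0.0002  0.0018] joints [ 0.3822  0.5981 -0.7543  1.4057  0.3779  1.5428 -1.6968] F [-0.5134  0.1525 -0.8957] grip 0.3268616899972823
[ 0.1187 -0.2928 -0.0359]
```

Forces stay low, so I'll carry on drawing.

```bash

python3 -m inch '0 .02 -.018 0 0 0;0 .05 -.044 0 0 0;-.001 .09 -.079 0 0 0;-.001 .13 -.114 0 0 0;-.001 .17 -.149 0 0 0;-.002 .21 -.184 0 0 0;-.002 .24 -.21 0 0 0;-.002 .26 -.228 0 0 0;-.002 .26 -.228 0 0 0;-.002 .26 -.228 0 0 0'
python3 - <<'E'
from h import *
import cv2
s=telemetry.sense();r=rot(s['eef_rot'])
# level: rotate about -ey by pi/2-.6
q=R.from_rotvec(-ey*(np.pi/2-.6)); print("Z,X after",q.apply(Z),q.apply(X))
N=(q*r).as_matrix(); print(s['contact_force'],s['moment'])
go([.50,.0,.36],N)
a=vision.snapshot("scene")[120:300,200:400];cv2.imwrite("pics/s5.png",cv2.resize(a,None,fx=3,fy=3,interpolation=cv2.INTER_CUBIC))
E
```

```text
clock: 14.15
tcp_pos: [0.5432, 0.0132, 0.1887]
eef_rot: [0.097, 0.788, -0.603, -0.075]
contact_force: [0.7, 0.1, -1.7]
grip_width: 0.327
Z,X after [-0.9668 -0.2555 -0.    ] [0. 0. 1.]
[ 0.6746  0.133  -1.6662] [-0.0025 -0.325  -0.0062]
t 14.15 tcp [0.5432 0.0132 0.1887] shares [ 0.0062  0.4275 -0.7755] [ 0.309   0.0016 -0.0001] joints [ 0.4503  0.4734 -0.7885  1.452   0.3135  1.6006 -1.6597] F [ 0.6746  0.133  -1.6662] grip 0.3270874317162842
```

View pics/s5.png

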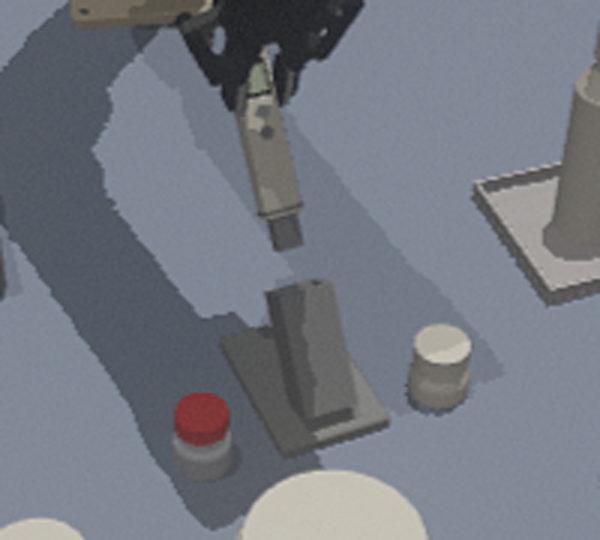

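The tester is clear of the tube, with both jars standing. I'll lift and turn it level.

```bash

python3 -m inch '0 .03 -.05 0 0 0;0 .08 -.15 0 0 0;0 .14 -.26 0 0 0;0 .21 -.38 .02 0 0;0 .28 -.5 .045 0 0;0 .35 -.62 .075 0 0;0 .4 -.72 .105 0 0;0 .42 -.77 .135 0 0;.006 .427 -.775 .165 0 0;.006 .427 -.775 .195 0 0;.006 .427 -.775 .225 0 0;.006 .427 -.775 .255 0 0;.006 .427 -.775 .28 .001 0;.006 .427 -.775 .3 .0015 0;.006 .427 -.775 .309 .0016 0;.006 .427 -.775 .309 .0016 0;.006 .427 -.775 .309 .0016 0;.006 .427 -.775 .309 .0016 0'
python3 - <<'E'
from h import *
import cv2
s=telemetry.sense()
tz=rot(s['eef_rot']).as_matrix(); print(tz)
go([.5,0,.36])
a=vision.snapshot("scene")[60:220,200:400];b=vision.snapshot("wrist")
a=cv2.resize(a,(525,420),interpolation=cv2.INTER_CUBIC)
cv2.imwrite("pics/s6.png",np.hstack([a,b[:,140:415]]))
E
```

```text
clock: 15.7
tcp_pos: [0.5016, 0.0016, 0.3593]
eef_rot: [-0.28, 0.744, -0.567, 0.215]
contact_force: [-0.2, 1.0, -1.0]
grip_width: 0.333
[[ 0.264  -0.7235  0.6378]
 [-0.9645 -0.1989  0.1736]
 [ 0.0013 -0.661  -0.7504]]
t 15.7 tcp [0.5016 0.0016 0.3593] shares [ 0.0055  0.0054 -0.0091] [0. 0. 0.] joints [ 0.3295 -0.4994 -0.1734  2.1022 -0.4563  0.8961 -0.9844] F [-0.2113  1.009  -1.0188] grip 0.33320462648136945
```

View pics/s6.png

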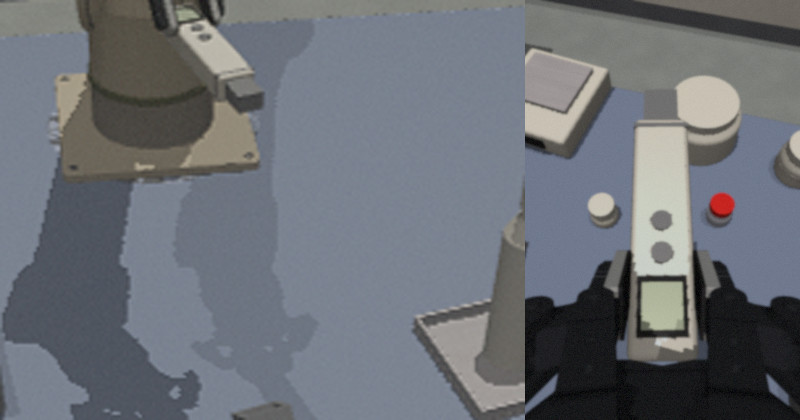

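The tester is held display-up with its tip pointing forward. Joint 2 is at its limit (-0.499), so I'll move outward, and I'll also fit the tester's actual pitch in the grip from the wrist view.

```bash

python3 -c "
from h import *
s=telemetry.sense();go(s['tcp_pos']+np.array([.09,.024,-.02]))"
python3 - <<'E'
from h import *
from scipy.optimize import least_squares
c=vision.calibration("wrist");f=210/np.tan(np.radians(c["vfov"]/2));T=c["tool_from_camera"]
def pj(p): q=T[:3,:3].T@(np.array(p)-T[:3,3]);return q[:2]/q[2]*f+[c["cx"],c["cy"]]
# tester z dir in tool, roll-free: tz=(0,cos t*-1?..)
def pt(pr,z,x,y=0):
    t,s,d=pr; zt=np.array([0,np.cos(t)*-1,np.sin(t)]) if 0 else np.array([0,np.cos(t),-np.sin(t)]); xt=np.array([0,-np.sin(t),-np.cos(t)])
    return np.array([0,0,-.019])+zt*(z-s)+xt*(x+d)+np.array([y,0,0])
def res(pr):
    r=[pj(pt(pr,.128,.011))[1]-306,pj(pt(pr,.025,.011))[1]-123,pj(pt(pr,0,.007))[1]-90]
    for z,w in((.026,51),(.112,59)): r.append((pj(pt(pr,z,.011,.015))-pj(pt(pr,z,.011,-.015)))[0]-w)
    return r
p0=[np.pi/2-.6-.25,.105,0]
print("nominal",p0,res(p0)); a=least_squares(res,p0,x_scale=[.1,.01,.01]);print(a.x,a.fun)
s=telemetry.sense();r=rot(s["eef_rot"])
for t in(p0[0],a.x[0]): print("Z world",r.apply([0,np.cos(t),-np.sin(t)]),"X",r.apply([0,-np.sin(t),-np.cos(t)]))
E
```

```text
t 15.8 tcp [0.502  0.0003 0.3599] shares [ 0.0015 -0.2832  0.383 ] [0. 0. 0.] joints [ 0.3356 -0.4993 -0.1764  2.101  -0.4574  0.8963 -0.9837] F [ 0.1314  0.1556 -1.4693] grip 0.32980684067342153
nominal [0.7207963267948966, 0.105, 0] [np.float64(1.2507158639244835), np.float64(-4.8585156567070555), np.float64(0.22365846025756753), np.float64(2.6248283132964616), np.float64(8.034155078792054)]
[ 0.5605  0.1076 -0.0208] [ 0.0513 -0.3283  0.283   0.3516 -0.3048]
Z world [-0.9653 -0.2612 -0.0019] X [-0.0024  0.0018  1.    ]
Z world [-0.9525 -0.2581 -0.1615] X [-0.1565 -0.0399  0.9869]
```

```bash

python3 -m inch '0 -.02 .027 0 0 0;0 -.07 .09 0 0 0;0 -.13 .17 0 0 0;0 -.19 .25 0 0 0;0 -.24 .32 0 0 0;0 -.27 .365 0 0 0;0 -.283 .383 0 0 0;0 -.283 .383 0 0 0;0 -.283 .383 0 0 0;0 -.283 .383 0 0 0'
python3 - <<'E'
from h import *
import cv2
s=telemetry.sense();go(s["tcp_pos"])
r=rot(s["eef_rot"]);t=.7208;zt=r.apply([0,np.cos(t),-np.sin(t)]);xt=r.apply([0,-np.sin(t),-np.cos(t)]);yt=np.cross(zt,xt)
G=s["tcp_pos"]-.019*r.as_matrix()[:,2]
a=vision.snapshot("scene");b=vision.snapshot("wrist")
cv2.imwrite("pics/s7raw.png",a);cv2.imwrite("pics/w7raw.png",b)
c0=proj("scene",G).astype(int);print("crop org",c0-[50,60])
k=a[c0[1]-60:c0[1]+60,c0[0]-50:c0[0]+30+0]
k=cv2.resize(k,(400,600),interpolation=cv2.INTER_CUBIC)
w=cv2.resize(b[80:380,190:360],None,fx=2,fy=2,interpolation=cv2.INTER_CUBIC)
cv2.imwrite("pics/s7.png",np.hstack([k,w]))
for n,z in(("tip",0),("should",.025),("disp",.128),("head",.15)):
  x=.007 if n=="tip" else .011; h=.010 if n=="tip" else .015
  print(n,[proj("scene",G+zt*(z-.105)+xt*x+yt*e) for e in(-h,0,h)])
E
```

```text
clock: 16.63
tcp_pos: [0.5917, 0.0239, 0.3403]
eef_rot: [-0.28, 0.743, -0.569, 0.216]
contact_force: [0.1, -0.2, -1.0]
grip_width: 0.332
t 16.6333 tcp [0.5917 0.0239 0.3403] shares [0. 0. 0.] [0. 0. 0.] joints [ 0.338  -0.2814 -0.287   1.9954 -0.404   0.7488 -1.0707] F [ 0.0807 -0.1558 -1.0034] grip 0.3315343193148203
crop org [239  44]
tip [array([307.1943, 130.6237]), array([312.1817, 129.4641]), array([317.1388, 128.3115])]
should [array([299.1678, 122.3422]), array([306.5758, 120.6653]), array([313.9176, 119.0035])]
disp [array([278.0581,  95.8936]), array([285.0606,  94.4394]), array([292.0046,  92.9974])]
head [array([273.9105,  90.697 ]), array([280.8318,  89.2848]), array([287.6961,  87.8842])]
```

View pics/s7.png

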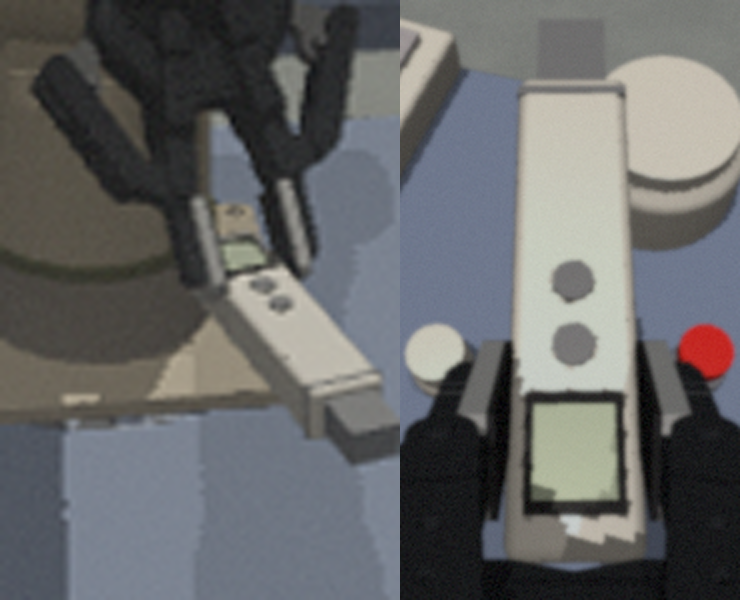

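The scene view agrees with level, but the wrist-view widths hint at a small pitch error. I'll yaw the tool 60° about the vertical so the scene camera sees the tester side-on.

```bash

python3 -m inch '0 0 0 0 -.01 -.011;0 0 0 0 -.03 -.034;0 0 0 0 -.05 -.057;0 0 0 0 -.07 -.08;0 0 0 0 -.09 -.102;0 0 0 0 -.105 -.12;0 0 0 0 -.11 -.125;0 0 0 0 -.11 -.125;0 0 0 0 -.11 -.125'
python3 -c "
from h import *
s=telemetry.sense();go([.56,.0,.34]);print(rot(s['eef_rot']).as_matrix())"
```

```text
clock: 17.48
tcp_pos: [0.5917, 0.024, 0.3406]
eef_rot: [-0.326, 0.865, -0.357, 0.137]
contact_force: [0.6, 1.0, -2.2]
grip_width: 0.327
t 17.4833 tcp [0.5917 0.024  0.3406] shares [-0.0273  0.1494 -0.1279] [0. 0. 0.] joints [ 0.2414 -0.0887 -0.0064  1.8409 -0.6943  1.0732 -0.3063] F [ 0.5899  0.9888 -2.183 ] grip 0.326910574222846
[[ 0.7072 -0.5292  0.469 ]
 [-0.707  -0.5324  0.4654]
 [ 0.0034 -0.6607 -0.7507]]
```

```bash

python3 -m inch '0 0 0 0 -.01 -.011;0 0 0 0 -.03 -.034;0 0 0 0 -.05 -.057;0 0 0 0 -.07 -.08;0 0 0 0 -.09 -.102;0 0 0 0 -.105 -.12;0 0 0 0 -.11 -.125;0 0 0 0 -.11 -.125;0 0 0 0 -.11 -.125'
python3 - <<'E'
from h import *
import cv2
s=telemetry.sense();go(s["tcp_pos"])
r=rot(s["eef_rot"]);print(r.as_matrix())
G=s["tcp_pos"]-.019*r.as_matrix()[:,2]
a=vision.snapshot("scene");cv2.imwrite("pics/s8raw.png",a)
c0=proj("scene",G).astype(int);o=c0-[50,50];print("crop org",o)
cv2.imwrite("pics/s8.png",cv2.resize(a[o[1]:o[1]+100,o[0]:o[0]+133],None,fx=6,fy=6,interpolation=cv2.INTER_CUBIC))
for t in(.7208,.7208-.08,.7208-.16):
  zt=r.apply([0,np.cos(t),-np.sin(t)]);xt=r.apply([0,-np.sin(t),-np.cos(t)]);yt=np.cross(zt,xt)
  for n,z,x,h in(("tipUp",0,.007,.01),("tipLo",0,-.007,.01),("shUp",.025,.011,.015),("shLo",.025,-.011,.015),("disp",.128,.011,0),("head",.15,.011,.015)):
    print(t,n,[((proj("scene",G+zt*(z-.105)+xt*x+yt*e)-o+.5)*6-.5).round() for e in(-h,h)])
E
```

```text
clock: 18.23
tcp_pos: [0.5917, 0.0242, 0.3407]
eef_rot: [-0.349, 0.928, -0.123, 0.048]
contact_force: [0.3, -0.1, -1.9]
grip_width: 0.33
t 18.2333 tcp [0.5917 0.0242 0.3407] shares [0. 0. 0.] [0. 0. 0.] joints [ 0.263   0.184   0.0398  1.5553 -0.7314  1.4676  0.1426] F [ 0.2796 -0.1384 -1.8779] grip 0.3297314178894212
[[ 0.9652 -0.1946  0.1746]
 [-0.2614 -0.7263  0.6357]
 [ 0.0031 -0.6593 -0.7519]]
crop org [235  57]
0.7208 tipUp [array([630., 326.]), array([634., 294.])]
0.7208 tipLo [array([627., 364.]), array([631., 331.])]
0.7208 shUp [array([552., 318.]), array([558., 269.])]
0.7208 shLo [array([548., 377.]), array([554., 328.])]
0.7208 disp [array([238., 270.]), array([238., 270.])]
0.7208 head [array([163., 289.]), array([178., 241.])]
0.6408 tipUp [array([630., 303.]), array([633., 271.])]
0.6408 tipLo [array([630., 341.]), array([633., 309.])]
0.6408 shUp [array([549., 300.]), array([556., 252.])]
0.6408 shLo [array([551., 360.]), array([558., 311.])]
0.6408 disp [array([235., 275.]), array([235., 275.])]
0.6408 head [array([161., 298.]), array([176., 251.])]
0.5608 tipUp [array([627., 280.]), array([630., 248.])]
0.5608 tipLo [array([630., 318.]), array([634., 286.])]
0.5608 shUp [array([545., 282.]), array([552., 234.])]
0.5608 shLo [array([552., 343.]), array([559., 294.])]
0.5608 disp [array([233., 280.]), array([233., 280.])]
0.5608 head [array([160., 308.]), array([175., 261.])]
```

View pics/s8.png

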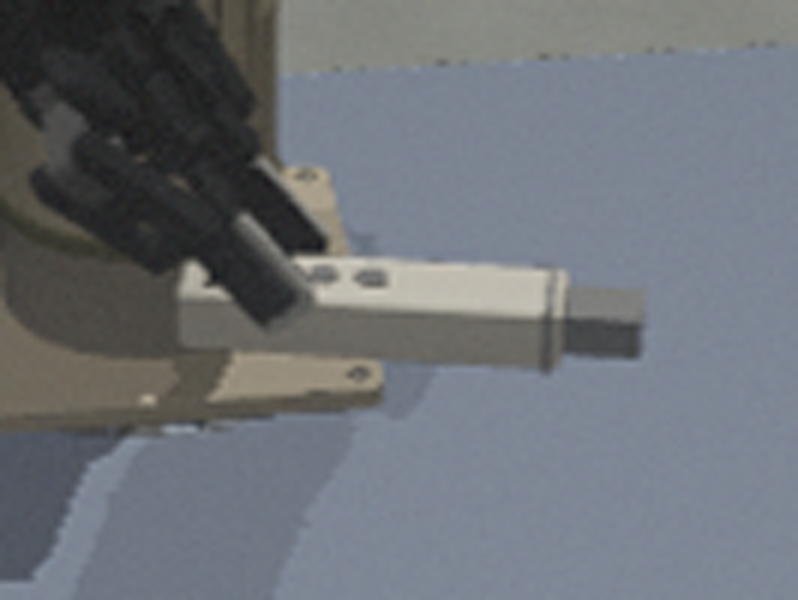

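Side-on, the top edge runs from (180,298) to (548,318), a slope of 0.054. A level tester would show 0.075, so it is within about 1° of level. I'll check the whole scene once more, then hand in.

```bash
python3 -m inch '0 0 0 0 0 0;0 0 0 0 0 0;0 0 0 0 0 0;0 0 0 0 0 0;0 0 0 0 0 0;0 0 0 0 0 0'
python3 - <<'E'
from h import *
import cv2
s=telemetry.sense();go(s["tcp_pos"]);print(abs(s["qvel"]).max());cv2.imwrite("pics/s9.png",vision.snapshot("scene"))
E
```

```text
clock: 18.78
tcp_pos: [0.5914, 0.0242, 0.3409]
eef_rot: [-0.349, 0.928, -0.123, 0.048]
contact_force: [-0.0, 0.1, -1.1]
grip_width: 0.327
t 18.7833 tcp [0.5914 0.0242 0.3409] shares [0. 0. 0.] [0. 0. 0.] joints [ 0.2628  0.1832  0.0403  1.5558 -0.7315  1.4677  0.1428] F [-0.0106  0.1423 -1.0685] grip 0.3272496044219051
0.003587751808498259
```

View pics/s9.png

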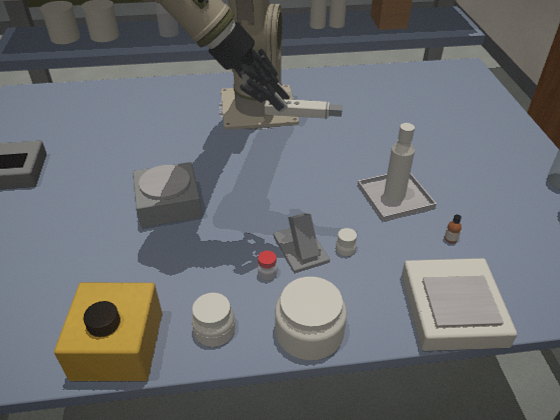

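The bottle is upright in the tray at (398,175), both jars stand at (267,265) and (347,242), and the tester is held level at (300,107).

```bash
python3 -c "
from workcell import ticket
print(ticket.hand_in())"
```

```text
the job is handed in; nothing more can be done
None
```

I stood the bottle upright in the tray and let go of it. Then I drew the tester out of its stand, turned it level with the display up, and handed in at about 19 s with the arm still holding it. It is about 0.35 m above the bench.

**Last checks:**
- **Scene:** the final picture shows the bottle upright in the tray, both jars standing where they were, and the stand empty.
- **Arm:** it was steady, joint speeds were under 0.004 rad/s, and joints were well inside their ranges. Joint 2 had briefly come within about 0.001 rad of its limit while I levelled the tester, so I moved the arm outward.
- **Contact:** the only force at the wrist was about 1 N, the tester's weight.

**One disagreement:** a rough fit from the wrist camera suggested the tester was pitched about 9°. I turned it side-on to the scene camera, which showed it within about 1° of level, tip slightly high if anything. I trusted that view and made no correction.

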